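# Hold the transformer shield ready above its core

## Robot

A 6-joint arm with a two-finger parallel gripper is mounted at the origin on the work surface. World frame = base frame: x ahead of the robot, y to its left, z up, the work surface at z = 0. Lengths are in m, angles in rad, forces in N, time in s.
With the tool pointing down it reaches from about 0.3 to 0.875 m from the base axis. Payload 6.4 kg.
Tool frame: the origin (TCP) lies between the finger pads; the fingertips stand 19 mm ahead of it and the grasp point (between the pads) is the TCP (ctrl.tips_ahead is the z of the fingertips in the tool frame, in m); z points along the fingers, y is the line along which they close (so a half turn about z gives the same grasp; the last joint's range is limited). The gripper opens to 85 mm and grips with 20 to 120 N. Pads are 22 mm wide; open, the fingers measure 114 mm over their backs; the gripper's body (76 mm by 85 mm) begins 54 mm behind the grasp point. The pads swing forward as they close: fully open they stand 13 mm farther back than shut.
Start: joints at [1.034, 0.181, 1.607, -0, 1.354, -0.206], TCP at [0.187, 0.544, 0.25] pointing down, gripper open.
Joint ranges: [-2.99, 2.99], [-0.89, 2.07], [0.3, 2.58], [-1.14, 4.28], [0, 2.63], [-3.12, 3.12]. Speed limits (rad/s): [2.57, 2.57, 3.01, 3.14, 3.14, 3.14].

## Interface

Orientations are given as a unit quaternion [w, x, y, z].
In Python, from bench import readout, vision, ctrl gives the robot as it stands.
- The arm moves only by the tool play_rows, never from a script. Its arguments are lists of equal length, an entry for each row: "xyz": the shift along the tool's x, y, z in mm, a list of three; "rot": the turn, a rotation vector about the tool's x, y, z in rad, a list of three; "grip": the opening, from 0 (shut) to 1 (fully open). In form: {"xyz": [[x, y, z], ...], "rot": [[rx, ry, rz], ...], "grip": [grip, ...]}. A call has exactly 10 rows; each row is the pose to reach, as a shift and turn from the pose commanded when the call began, along the tool's axes at that moment; what a row does not reach only later rows make up. A row lasts 1/8 s, in which the tool goes at most 62.5 mm and 10.7 degrees, less where a joint would pass 70% of its speed; a pose out of reach is approached as far as the arm can. A call with a gripper value outside its range is refused whole. The fingers move at their own pace and stop on an object; the grip force is fixed at half the most. Time passes only in rows, so rows that repeat a pose let the fingers close, or fill a call up. It gives the time, the measured TCP pose, the force, the opening and the grip force at its end, in the units of the state.
- readout.get_obs(): the state, without advancing time (a new reading comes with each control period).
- vision.camera(name): name is "side" or "top" or "wrist"; returns a dict with "color" (420x560x3 uint8, red, green, blue), "depth" (420x560 float32, m along the optical axis (not along the pixel's ray), 0 where there is no reading), "camera_matrix" (3x3 intrinsics, pixels), "extrinsics" (4x4, takes a point from camera to world coordinates); the wrist camera has in their place "hand_eye" (4x4, takes a point from camera to tool coordinates, whose origin is the TCP and whose axes are the flange's). Camera axes: x right, y down, z forward; pixel columns grow to the right and rows downward; lengths in m; the calibration is good to about 2 mm. A picture is of the moment at which its call begins: read the wrist's pose just before it.
- ctrl.hand_in(): hands the job in; it is judged then, once.
The state is a dict: "time_s": time; "q": joint angles; "dq": joint speeds; "joint_efforts": joint torques, N m; "eef_pos": TCP position; "eef_rot": TCP orientation; "wrist_force": force on the tool from outside, world axes, zero at the start; "torque": the same for the moment, N m; "opening": opening from 0.0 (shut) to 1.0 (fully open); "grasp_force": force on a finger pad.
Only numpy, scipy, OpenCV 4.12 (cv2) and the standard library are available. Lean on these libraries where they do the work, as an engineer would, in place of code of your own. Each camera call takes 0.05 s, during which the arm holds its last target. There are 200 camera calls.

## Task

The amplifier is open for service and a small screw tin has been left standing on its transformer: set the tin upright in the parts tray. Then pick up the vented metal shield cover by its handle, carry it over the amplifier's walls, heat sinks and capacitors without touching the amplifier with it, and finish still holding it about 12 mm above the transformer, level, centred over it and squared up with it (either way round), ready to be lowered but touching nothing below. Leave the two steel cone feet beside the amplifier where they stand.

Things in the scene. Friction and masses are not known exactly. Their poses are not given: they have to be found in the camera images.
- amp: Open amplifier, fixed, 240 (x) x 270 (y) mm; origin under its centre at bench level, z up. Walls 70 mm high, copper rear panel on +x. Finned heat sinks inside along both y walls (beyond y = +-101 mm), up to 84 mm high. Four black capacitors, 32 mm in diameter, tops 92 mm over the bench, in a row along y (-66 to 66 mm) at x = 48 mm. Transformer in the -x half.
- core_top (a point): Centre of the flat top of the transformer (dark steel core, copper winding, fixed in the amplifier), 72 mm along x by 50 mm along y, 65 mm above the bench, at x = -35, y = 0 mm in the amplifier's frame; axes as the amplifier's. From this point the capacitors begin 67 mm away on the +x side, the heat sinks 101 mm to either y side, the -x wall 81 mm away.
- tin: Round closed metal screw tin with a lid, 45 mm in diameter, 40 mm high, about 0.1 kg; origin at the centre of its underside. It stands on the transformer, up to 8 mm off its centre along each amplifier axis.
- tray: Grey open parts tray, fixed, 170 (x) x 130 (y) mm, 22 mm high, walls and floor 4 mm; origin at the centre of its underside, z up. It lies on one side of the amplifier (left or right), the cover on the other. Its -x end holds the loose dial; the rest is free.
- dial: Small loose aluminium knob, 32 mm in diameter, 16 mm high, standing in the tray about 58 mm to the -x side of its centre; origin at the centre of its underside.
- cover: Aluminium shield: upside-down box open underneath, 96 (x) x 74 (y) mm outside, 90 x 68 inside, roof 50 mm above the rim, about 0.3 kg. Origin at the centre of its lower rim, z up. A steel bridge handle runs along x over the roof, centred: bar 60 mm long, 12 mm thick (y), 70 to 84 mm above the rim, with legs at x = +-26 mm. Pinch the bar across y from above.
- foot_left: Steel cone foot, 44 mm in diameter, 34 mm high, left (+y) of the amplifier; bystander.
- foot_right: The same cone foot, right (-y) of the amplifier; bystander.

How it is judged:
By the outcome, as a careful person would: the job done as asked, in the order asked, and still so for the second after the job is handed in, while the arm keeps its last pose, push and grip.
It also fails if it takes over 64 s, if anything falls off the work surface, if the arm or the gripper's body presses on something with over 40 N, if the wrist force passes 120 N, or if a joint passes its speed limit or range.

## Working session

There is one attempt and no reset: what is moved stays moved. The work goes in short steps, Python scripts to look and compute and a tool call to move; the robot and the scene stay as the last step left them, time stands still between calls to the robot, and variables do not carry over. Pictures are saved under pics/ and viewed, at most 10 in all, crops included, and the job is handed in when it is done.

Besides the shell and the picture viewer there is one more tool, called after "Emit:" as name(argument=value, ...), one argument or row to a line, values as JSON. play_rows: Moves the arm, as the interface text tells. Its arguments: {"type":"object","properties":{"xyz":{"type":"array","items":{"type":"array","items":{"type":"number"}}},"rot":{"type":"array","items":{"type":"array","items":{"type":"number"}}},"grip":{"type":"array","items":{"type":"number"}}},"required":["xyz","rot","grip"]}

```bash
mkdir -p pics; python3 - <<'E'
from bench import readout, vision, ctrl
import cv2, numpy as np
o=readout.get_obs(); print(o['time_s'],o['eef_pos'],o['eef_rot'],o['opening'],ctrl.tips_ahead)
for n in ['top','side']:
    c=vision.camera(n); cv2.imwrite(f'pics/{n}0.png',c['color'][:,:,::-1]); np.savez(f'pics/{n}0.npz',**c)
    print(n,c['camera_matrix'].round(1).tolist(),c['extrinsics'].round(3).tolist())
E
```

```text
0.0 [0.18646628 0.54337408 0.24937411] [-3.28459380e-04  1.64645883e-01  9.86352353e-01 -8.12683211e-04] 1.0035563473432172 0.019
top [[531.3, 0.0, 278.9], [0.0, 531.3, 212.0], [0.0, 0.0, 1.0]] [[-0.008, -0.997, 0.083, 0.377], [-1.0, 0.01, 0.019, -0.004], [-0.019, -0.083, -0.996, 1.276], [0.0, 0.0, 0.0, 1.0]]
side [[399.1, 0.0, 281.4], [0.0, 399.1, 207.3], [0.0, 0.0, 1.0]] [[0.894, -0.284, 0.347, 0.198], [-0.448, -0.524, 0.725, -0.638], [-0.024, -0.803, -0.595, 0.595], [0.0, 0.0, 0.0, 1.0]]
```

View pics/top0.png

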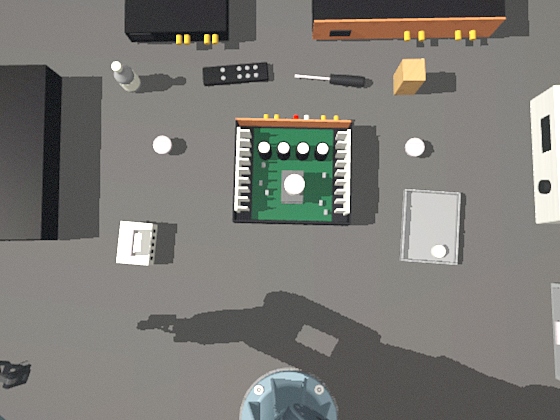

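View pics/side0.png

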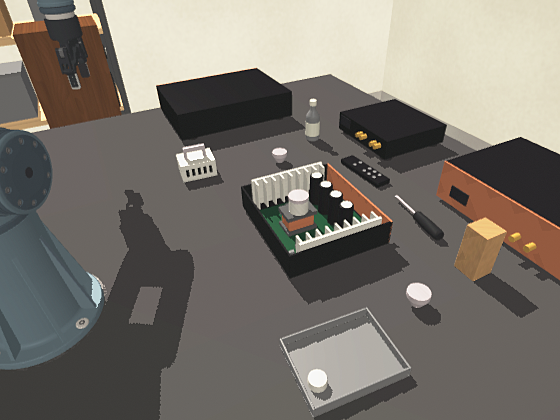

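The top view shows the amp at about (293,170) with its copper panel at the top. The tin is at (294,184), the tray at (432,227) with the dial at (439,251), the cover at (137,243), and the feet at (162,145) and (415,147). The side view agrees.

```bash
cat > h.py <<'E'
import numpy as np, cv2
from scipy.spatial.transform import Rotation as R
def cloud(c,T):
    K=c['camera_matrix'];d=c['depth'];v,u=np.indices(d.shape)
    p=np.stack([(u-K[0,2])/K[0,0]*d,(v-K[1,2])/K[1,1]*d,d],-1)
    P=p@T[:3,:3].T+T[:3,3]; P[d<=0]=np.nan
    return P
def rect(P,m):
    q=P[m][:,:2].astype(np.float32)*1000
    (c,s,a)=cv2.minAreaRect(q); return [round(x,1) for x in (*c,*s,a)],len(q),[round(x,1) for x in np.median(P[m],0)*1000]
def toolpose(o):
    T=np.eye(4);w,x,y,z=o['eef_rot'];T[:3,:3]=R.from_quat([x,y,z,w]).as_matrix();T[:3,3]=o['eef_pos'];return T
E
python3 - <<'E'
from h import *
c=np.load('pics/top0.npz');P=cloud(c,c['extrinsics']);z=P[...,2]
v,u=np.indices(z.shape)
def box(u0,u1,v0,v1):return (u>u0)&(u<u1)&(v>v0)&(v<v1)
amp=box(228,358,112,230)
print('bench',np.nanmedian(z[box(180,220,230,270)]))
for n,b,a,e in [('amp',amp,.058,.076),('amp all',amp,.055,.088),('tin',box(275,315,165,205),.098,.112),('core',box(272,318,160,210),.06,.07),('tray',box(395,470,183,270),.017,.027),('trayfloor',box(395,470,183,240),.001,.008),('dial',box(425,455,240,262),.012,.03),('cover',box(110,162,215,270),.044,.056),('bar',box(110,162,215,270),.076,.092),('footL',box(148,178,130,160),.028,.04),('footLall',box(148,178,130,160),.01,.04),('footRall',box(398,432,130,162),.01,.04)]:
    m=b&(z>a)&(z<e)
    print(n,rect(P,m) if m.sum()>3 else m.sum())
m=(amp&(z>.087)&(z<.099)).astype(np.uint8)
n,l,s,ce=cv2.connectedComponentsWithStats(m)
for i in range(1,n):
    if s[i,4]>15: print('cap',s[i,4],rect(P,l==i), [round(x,1) for x in cv2.minEnclosingCircle(P[l==i][:,:2].astype(np.float32)*1000)[0]])
E
```

```text
bench 0.0010263576392854912
amp ([574.0, -11.6, 270.5, 241.4, 87.9], 1764, [np.float64(568.3), np.float64(-6.6), np.float64(68.7)])
amp all ([574.0, -11.6, 270.5, 241.4, 87.9], 2797, [np.float64(573.5), np.float64(-6.3), np.float64(71.3)])
tin ([537.4, -14.8, 42.2, 42.9, 89.6], 316, [np.float64(538.2), np.float64(-15.8), np.float64(106.1)])
core ([538.5, -10.5, 48.4, 72.2, 89.3], 341, [np.float64(525.4), np.float64(-2.9), np.float64(65.9)])
tray ([445.4, -336.1, 132.5, 170.1, 85.3], 593, [np.float64(414.7), np.float64(-350.5), np.float64(22.1)])
trayfloor ([480.5, -347.5, 176.4, 132.5, 89.3], 2613, [np.float64(474.8), np.float64(-344.0), np.float64(4.4)])
dial ([385.9, -357.3, 68.1, 47.0, 89.4], 162, [np.float64(385.9), np.float64(-350.9), np.float64(20.5)])
cover ([411.9, 356.3, 76.4, 96.0, 85.0], 1129, [np.float64(411.9), np.float64(350.5), np.float64(50.9)])
bar ([411.5, 355.8, 13.4, 59.2, 86.7], 164, [np.float64(411.4), np.float64(355.0), np.float64(84.3)])
footL ([644.9, 297.4, 42.0, 42.8, 21.0], 264, [np.float64(645.0), np.float64(296.6), np.float64(34.6)])
footLall ([644.9, 297.4, 42.0, 42.8, 21.0], 272, [np.float64(644.8), np.float64(296.3), np.float64(34.6)])
footRall ([632.8, -300.7, 42.0, 42.0, 86.5], 278, [np.float64(631.5), np.float64(-300.0), np.float64(34.7)])
cap 151 ([623.4, 52.3, 29.1, 30.5, 41.3], 151, [np.float64(622.8), np.float64(52.9), np.float64(93.3)]) [623.7, 52.5]
cap 153 ([621.5, 9.0, 29.5, 30.2, 89.8], 153, [np.float64(621.5), np.float64(8.0), np.float64(93.2)]) [621.8, 8.6]
cap 154 ([620.8, -36.2, 29.5, 30.3, 89.5], 154, [np.float64(620.5), np.float64(-35.0), np.float64(93.9)]) [620.7, -35.6]
cap 153 ([619.1, -79.2, 29.9, 30.1, 23.9], 153, [np.float64(618.6), np.float64(-79.7), np.float64(93.3)]) [619.9, -79.6]
```

The measured sizes match the given ones: amp 270×241, core 48×72, cover 76×96, bar 13×59, tray 132×170, with top heights correct. Next I compute the deltas to above the tin.

```bash
cat >> h.py <<'E'
def delta(T,targets):
    # targets: world mm x,y,z,yaw deg (direction of tool y = object y axis), tool pointing down
    for x,y,z,a in targets:
        a=np.radians(a); yv=np.array([-np.sin(a),np.cos(a),0]); zv=np.array([0,0,-1.]); xv=np.cross(yv,zv)
        Rt=np.c_[xv,yv,zv]; d=T[:3,:3].T@(np.array([x,y,z])-T[:3,3]*1000)
        print('target',(x,y,z),'d',d.round(1),'rot',R.from_matrix(T[:3,:3].T@Rt).as_rotvec().round(4))
E
python3 - <<'E'
from h import *; from bench import readout
T=toolpose(readout.get_obs()); delta(T,[(537.4,-15,230,-1.9)])
E
```

```text
target (537.4, -15, 230) d [-513.3 -414.2   20. ] rot [-0.0015 -0.0005 -0.2976]
```

Emit:
play_rows(
  xyz=[
    [-20, -16, 1],
    [-60, -48, 3],
    [-105, -85, 5],
    [-150, -121, 6],
    [-195, -157, 8],
    [-240, -194, 10],
    [-285, -230, 12],
    [-330, -266, 14],
    [-365, -295, 15],
    [-390, -315, 16],
  ],
  rot=[
    [0, 0, -0.02],
    [0, 0, -0.05],
    [0, 0, -0.08],
    [0, 0, -0.11],
    [0, 0, -0.14],
    [0, 0, -0.17],
    [0, 0, -0.2],
    [0, 0, -0.23],
    [0, 0, -0.26],
    [-0.0015, 0, -0.297],
  ],
  grip=[1, 1, 1, 1, 1, 1, 1, 1, 1, 1],
)

```text
time_s: 1.35
eef_pos: [0.4539, 0.1173, 0.234]
eef_rot: [-0.0, 0.017, 1.0, 0.001]
wrist_force: [-0.3, 0.3, 1.0]
opening: 1.0
grasp_force: 0.0
```

```bash
python3 - <<'E'
from h import *; from bench import readout
T=toolpose(readout.get_obs()); delta(T,[(537.4,-15,190,-1.9),(537.4,-15,90,-1.9)])
E
```

```text
target (537.4, -15, 190) d [ -88.  -129.4   43.8] rot [ 0.0014 -0.0002 -0.0013]
target (537.4, -15, 90) d [ -88.  -129.6  143.8] rot [ 0.0014 -0.0002 -0.0013]
```

Emit:
play_rows(
  xyz=[
    [-8, -12, 4],
    [-22, -32, 11],
    [-38, -56, 19],
    [-54, -80, 27],
    [-68, -101, 34],
    [-79, -117, 39],
    [-85, -126, 42],
    [-88, -129.5, 44],
    [-88, -129.5, 44],
    [-88, -129.5, 44],
  ],
  rot=[
    [0, 0, 0],
    [0, 0, 0],
    [0, 0, 0],
    [0, 0, 0],
    [0, 0, 0],
    [0, 0, 0],
    [0.0014, 0, -0.0013],
    [0.0014, 0, -0.0013],
    [0.0014, 0, -0.0013],
    [0.0014, 0, -0.0013],
  ],
  grip=[1, 1, 1, 1, 1, 1, 1, 1, 1, 1],
)

```text
time_s: 2.6
eef_pos: [0.5367, -0.0125, 0.1903]
eef_rot: [0.0, 0.016, 1.0, 0.0]
wrist_force: [0.5, -0.2, -0.1]
opening: 0.998
grasp_force: 0.0
```

```bash
python3 - <<'E'
from h import *; from bench import readout,vision
T=toolpose(readout.get_obs()); c=vision.camera('wrist'); cv2.imwrite('pics/w1.png',c['color'][:,:,::-1])
P=cloud(c,T@c['hand_eye']);z=P[...,2]
print(T[:3,3])
near=(abs(P[...,0]-.537)<.04)&(abs(P[...,1]+.015)<.04)
m=near&(z>.1)&(z<.111)
print('tin',rect(P,m),cv2.minEnclosingCircle(P[m][:,:2].astype(np.float32)*1000))
near=(abs(P[...,0]-.537)<.06)&(abs(P[...,1]+.012)<.06)
print('core',rect(P,near&(z>.061)&(z<.069)))
delta(T,[(537.4,-15,90,-1.9)])
E
```

```text
[ 0.53674093 -0.01254618  0.19032265]
tin ([536.3, -17.8, 44.1, 44.2, 49.9], 3003, [np.float64(535.2), np.float64(-17.6), np.float64(105.4)]) ((536.3125, -17.595199584960938), 22.493242263793945)
core ([537.0, -13.1, 50.4, 72.0, 87.9], 2003, [np.float64(513.9), np.float64(-1.6), np.float64(65.4)])
target (537.4, -15, 90) d [ -0.7  -2.5 100.3] rot [0.0002 0.0004 0.0012]
```

View pics/w1.png

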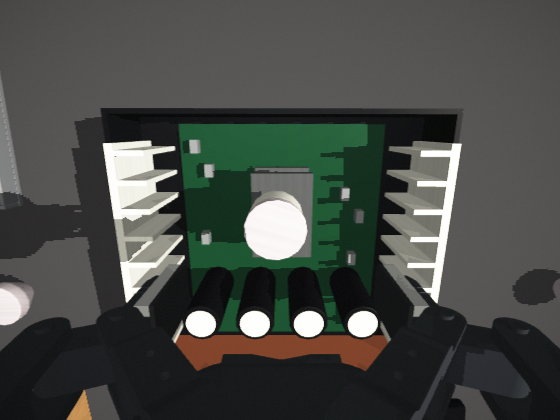

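The wrist view shows the tin top at (275,230) on the transformer, with the caps below it and clear. Wrist and top agree within about 3 mm, so I descend and grip.

Emit:
play_rows(
  xyz=[
    [0, -1, 8],
    [0, -3, 28],
    [0, -4, 50],
    [0, -4, 72],
    [0, -4, 90],
    [0, -4, 100],
    [0, -4, 102],
    [0, -4, 102],
    [0, -4, 102],
    [0, -4, 102],
  ],
  rot=[
    [0, 0, 0],
    [0, 0, 0],
    [0, 0, 0],
    [0, 0, 0],
    [0, 0, 0],
    [0, 0, 0],
    [0, 0, 0],
    [0, 0, 0],
    [0, 0, 0],
    [0, 0, 0],
  ],
  grip=[1, 1, 1, 1, 1, 1, 1, 0.7, 0.4, 0.3],
)

```text
time_s: 3.9
eef_pos: [0.5375, -0.0172, 0.0891]
eef_rot: [0.001, 0.016, 1.0, -0.0]
wrist_force: [-0.3, 0.4, 3.8]
opening: 0.507
grasp_force: 60.8
```

Emit:
play_rows(
  xyz=[
    [0, 0, 0],
    [0, 0, 0],
    [0, 0, 0],
    [0, 0, 0],
    [0, 0, -5],
    [0, 0, -20],
    [0, 0, -40],
    [0, 0, -60],
    [0, 0, -72],
    [0, 0, -78],
  ],
  rot=[
    [0, 0, 0],
    [0, 0, 0],
    [0, 0, 0],
    [0, 0, 0],
    [0, 0, 0],
    [0, 0, 0],
    [0, 0, 0],
    [0, 0, 0],
    [0, 0, 0],
    [0, 0, 0],
  ],
  grip=[0.2, 0.2, 0.2, 0.2, 0.2, 0.2, 0.2, 0.2, 0.2, 0.2],
)

```text
time_s: 5.15
eef_pos: [0.537, -0.0171, 0.1671]
eef_rot: [0.001, 0.016, 1.0, -0.0]
wrist_force: [-1.2, 0.5, -1.5]
opening: 0.509
grasp_force: 61.0
```

```bash
python3 - <<'E'
from h import *; from bench import readout,vision
o=readout.get_obs();T=toolpose(o);print(o['wrist_force'],o['opening'],o['grasp_force'],T[:3,3]); c=vision.camera('side'); cv2.imwrite('pics/s1.png',c['color'][:,:,::-1])
delta(T,[(480,-339,170,-4.5)])
E
```

```text
[-1.23124656  0.49730512 -1.48937519] 0.5094393456526499 60.976814925670624 [ 0.53698797 -0.0171423   0.16707918]
target (480, -339, 170) d [  46.5 -323.5   -2.9] rot [-0.0001  0.0013  0.046 ]
```

View pics/s1.png

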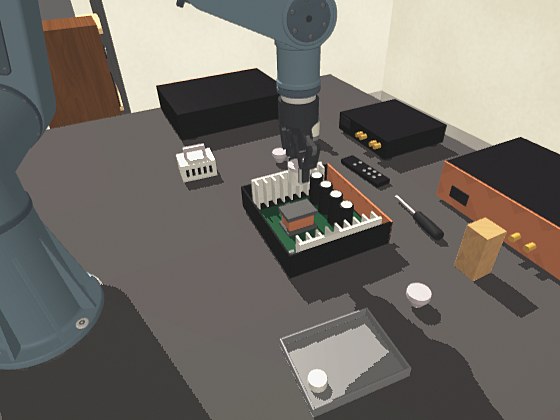

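The tin is gripped and clear of the bare core at (297,212). Carrying it to the tray.

Emit:
play_rows(
  xyz=[
    [1, -10, -1],
    [6, -40, -2],
    [12, -82, -3],
    [18, -126, -3],
    [24, -170, -3],
    [31, -214, -3],
    [37, -258, -3],
    [42, -295, -3],
    [46, -318, -3],
    [46.5, -323.5, -3],
  ],
  rot=[
    [0, 0, 0.005],
    [0, 0, 0.01],
    [0, 0, 0.015],
    [0, 0, 0.02],
    [0, 0, 0.025],
    [0, 0, 0.03],
    [0, 0, 0.035],
    [0, 0, 0.04],
    [0, 0.0013, 0.046],
    [0, 0.0013, 0.046],
  ],
  grip=[0.2, 0.2, 0.2, 0.2, 0.2, 0.2, 0.2, 0.2, 0.2, 0.2],
)

```text
time_s: 6.45
eef_pos: [0.479, -0.3399, 0.1684]
eef_rot: [-0.001, 0.04, 0.999, 0.0]
wrist_force: [-0.7, 1.0, -1.0]
opening: 0.511
grasp_force: 61.1
```

```bash
python3 - <<'E'
from h import *; from bench import readout,vision
T=toolpose(readout.get_obs()); c=vision.camera('wrist'); cv2.imwrite('pics/w2.png',c['color'][:,:,::-1])
P=cloud(c,T@c['hand_eye']);z=P[...,2];x=P[...,0]
print(T[:3,3])
m=(z>.018)&(z<.026)&(abs(P[...,1]+.336)<.1)&(x>.34)&(x<.55)
print('rim',rect(P,m))
m=(abs(z-.004)<.003)&(abs(P[...,1]+.336)<.07)&(x>.42)&(x<.55);print('floor',rect(P,m))
m=(z>.08)&(abs(P[...,1]+.339)<.03)&(abs(x-.48)<.06); print('tin?',rect(P,m), np.nanmin(z[m]))
delta(T,[(480,-339,31,-4.5)])
E
```

```text
[ 0.47903877 -0.33989029  0.16842921]
rim ([443.3, -338.7, 130.5, 168.7, 85.4], 4126, [np.float64(389.7), np.float64(-352.9), np.float64(21.6)])
floor ([484.9, -336.0, 139.7, 129.9, 90.0], 12984, [np.float64(464.1), np.float64(-337.3), np.float64(4.4)])
tin? ([478.0, -338.7, 44.9, 59.9, 1.5], 34040, [np.float64(465.5), np.float64(-339.7), np.float64(224.3)]) 0.1448450200639962
target (480, -339, 31) d [ -1.2   0.8 137.4] rot [ 0.0009 -0.0019 -0.0019]
```

View pics/w2.png

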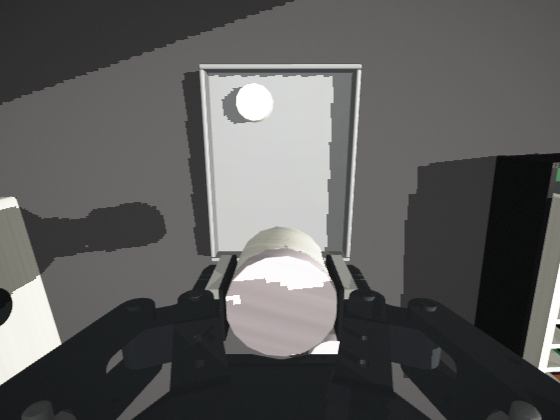

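The wrist view shows the tin upright between the pads at (282,290), the tray's free area below, and the dial at (254,102) well away. Lowering.

Emit:
play_rows(
  xyz=[
    [0, 0, 10],
    [0, 0, 35],
    [0, 0, 65],
    [0, 0, 95],
    [0, 0, 118],
    [0, 0, 130],
    [0, 0, 136],
    [0, 0, 139],
    [0, 0, 140],
    [0, 0, 140],
  ],
  rot=[
    [0, 0, 0],
    [0, 0, 0],
    [0, 0, 0],
    [0, 0, 0],
    [0, 0, 0],
    [0, 0, 0],
    [0, 0, 0],
    [0, 0, 0],
    [0, 0, 0],
    [0, 0, 0],
  ],
  grip=[0.2, 0.2, 0.2, 0.2, 0.2, 0.2, 0.2, 0.2, 0.2, 0.2],
)

```text
time_s: 7.75
eef_pos: [0.4799, -0.3392, 0.0297]
eef_rot: [-0.0, 0.039, 0.999, -0.0]
wrist_force: [0.3, 0.6, -0.6]
opening: 0.514
grasp_force: 61.1
```

Emit:
play_rows(
  xyz=[
    [0, 0, 0.5],
    [0, 0, 1],
    [0, 0, 1.5],
    [0, 0, 1.5],
    [0, 0, 1.5],
    [0, 0, 1.5],
    [0, 0, 1.5],
    [0, 0, 1.5],
    [0, 0, 1.5],
    [0, 0, 1.5],
  ],
  rot=[
    [0, 0, 0],
    [0, 0, 0],
    [0, 0, 0],
    [0, 0, 0],
    [0, 0, 0],
    [0, 0, 0],
    [0, 0, 0],
    [0, 0, 0],
    [0, 0, 0],
    [0, 0, 0],
  ],
  grip=[0.2, 0.2, 0.2, 0.2, 0.4, 0.55, 0.65, 0.72, 0.72, 0.72],
)

```text
time_s: 9.0
eef_pos: [0.4796, -0.3389, 0.0275]
eef_rot: [-0.001, 0.039, 0.999, 0.0]
wrist_force: [0.6, 0.3, -0.7]
opening: 0.718
grasp_force: 0.0
```

Emit:
play_rows(
  xyz=[
    [0, 0, -8],
    [0, 0, -25],
    [0, 0, -45],
    [0, 0, -70],
    [0, 0, -100],
    [0, 0, -130],
    [0, 0, -155],
    [0, 0, -172],
    [0, 0, -180],
    [0, 0, -180],
  ],
  rot=[
    [0, 0, 0],
    [0, 0, 0],
    [0, 0, 0],
    [0, 0, 0],
    [0, 0, 0],
    [0, 0, 0],
    [0, 0, 0],
    [0, 0, 0],
    [0, 0, 0],
    [0, 0, 0],
  ],
  grip=[0.72, 0.72, 0.72, 0.72, 0.72, 0.72, 0.72, 0.72, 0.72, 0.72],
)

```text
time_s: 10.25
eef_pos: [0.4798, -0.3389, 0.2079]
eef_rot: [-0.0, 0.039, 0.999, -0.0]
wrist_force: [0.0, -0.6, -0.2]
opening: 0.72
grasp_force: 0.0
```

```bash
python3 - <<'E'
from h import *; from bench import readout,vision
T=toolpose(readout.get_obs()); c=vision.camera('wrist')
P=cloud(c,T@c['hand_eye']);z=P[...,2];x=P[...,0]
m=(z>.038)&(z<.05)&(abs(P[...,1]+.339)<.04)&(abs(x-.48)<.04); print('tin',rect(P,m))
m=(z>.015)&(z<.024)&(abs(P[...,1]+.355)<.02)&(abs(x-.387)<.02); print('dial',rect(P,m))
delta(T,[(445,0,230,-4),(411.5,355,190,-4)])
E
```

```text
tin ([478.5, -339.9, 43.9, 44.0, 45.4], 1695, [np.float64(477.7), np.float64(-339.7), np.float64(44.4)])
dial ([386.0, -356.0, 28.7, 29.7, 83.9], 818, [np.float64(386.0), np.float64(-355.9), np.float64(20.2)])
target (445, 0, 230) d [ 61.3 335.2 -22.1] rot [-0.0003 -0.0007 -0.0087]
target (411.5, 355, 190) d [122.5 686.5  17.8] rot [-0.0003 -0.0007 -0.0087]
```

The tin stands flat in the tray, with its top at 44 mm (4+40). Now to the cover.

Emit:
play_rows(
  xyz=[
    [3, 15, -3],
    [9, 52, -8],
    [19, 105, -15],
    [29, 162, -20],
    [39, 219, -20],
    [49, 276, -20],
    [59, 333, -20],
    [69, 390, -20],
    [79, 442, -20],
    [84, 470, -20],
  ],
  rot=[
    [0, 0, 0],
    [0, 0, 0],
    [0, 0, 0],
    [0, 0, 0],
    [0, 0, 0],
    [0, 0, 0],
    [0, 0, 0],
    [0, 0, 0],
    [0, 0, -0.008],
    [0, 0, -0.008],
  ],
  grip=[0.72, 0.72, 0.72, 0.72, 0.72, 0.72, 0.72, 0.72, 0.72, 0.72],
)

```text
time_s: 11.55
eef_pos: [0.431, 0.1391, 0.227]
eef_rot: [-0.001, 0.034, 0.999, 0.0]
wrist_force: [0.1, -0.8, 0.3]
opening: 0.721
grasp_force: 0.0
```

Emit:
play_rows(
  xyz=[
    [3, 16, 3],
    [9, 48, 9],
    [17, 96, 18],
    [24, 138, 26],
    [31, 175, 33],
    [36, 202, 37],
    [38, 214, 38],
    [38.5, 216, 38],
    [38.5, 216, 38],
    [38.5, 216, 38],
  ],
  rot=[
    [0, 0, 0],
    [0, 0, 0],
    [0, 0, 0],
    [0, 0, 0],
    [0, 0, 0],
    [0, 0, 0],
    [0, 0, 0],
    [0, 0, 0],
    [0, 0, 0],
    [0, 0, 0],
  ],
  grip=[0.72, 0.72, 0.72, 0.72, 0.72, 0.72, 0.72, 0.72, 0.72, 0.72],
)

```text
time_s: 12.8
eef_pos: [0.4101, 0.3536, 0.19]
eef_rot: [-0.0, 0.036, 0.999, 0.0]
wrist_force: [-0.5, -0.0, 0.3]
opening: 0.714
grasp_force: 0.0
```

```bash
python3 - <<'E'
from h import *; from bench import readout,vision
T=toolpose(readout.get_obs()); c=vision.camera('wrist'); cv2.imwrite('pics/w3.png',c['color'][:,:,::-1])
P=cloud(c,T@c['hand_eye']);z=P[...,2];x=P[...,0];y=P[...,1]
print(T[:3,3])
n=(abs(y-.355)<.06)&(abs(x-.412)<.07)
print('roof',rect(P,n&(z>.046)&(z<.055)))
m=n&(z>.079)&(z<.09); print('bar',rect(P,m)); q=P[m][:,:2]
print('bar fitline',cv2.fitLine(q.astype(np.float32)*1000,cv2.DIST_L2,0,.01,.01).ravel())
delta(T,[(411.5,355,78,-4)])
E
```

```text
[0.41010957 0.35359579 0.18996537]
roof ([410.2, 354.0, 74.2, 96.5, 84.9], 7791, [np.float64(404.6), np.float64(355.0), np.float64(50.4)])
bar ([409.5, 354.1, 12.0, 59.3, 84.7], 1151, [np.float64(407.2), np.float64(354.2), np.float64(84.3)])
bar fitline [ 9.9616867e-01 -8.7453015e-02  4.0809805e+02  3.5417612e+02]
target (411.5, 355, 78) d [ -1.4   1.5 112. ] rot [ 0.     -0.0007 -0.0019]
```

View pics/w3.png

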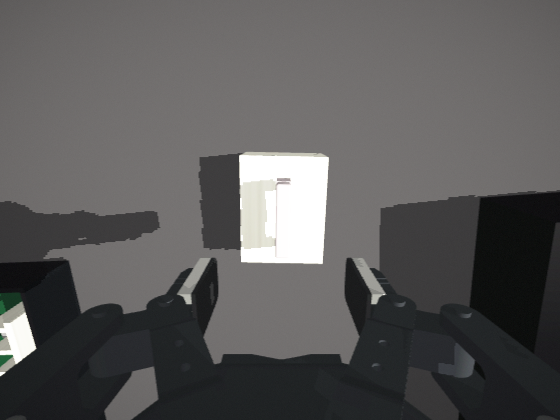

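The wrist view shows the cover at (283,208), its bar at column 284 and centred between the fingers. Yaw is −5.0°. Descend, grip, lift.

Emit:
play_rows(
  xyz=[
    [-0.5, 0.5, 10],
    [-1.2, 1.4, 32],
    [-1.2, 1.4, 56],
    [-1.2, 1.4, 80],
    [-1.2, 1.4, 98],
    [-1.2, 1.4, 108],
    [-1.2, 1.4, 112],
    [-1.2, 1.4, 112],
    [-1.2, 1.4, 112],
    [-1.2, 1.4, 112],
  ],
  rot=[
    [0, 0, 0.008],
    [0, 0, 0.016],
    [0, 0, 0.016],
    [0, 0, 0.016],
    [0, 0, 0.016],
    [0, 0, 0.016],
    [0, 0, 0.016],
    [0, 0, 0.016],
    [0, 0, 0.016],
    [0, 0, 0.016],
  ],
  grip=[0.72, 0.72, 0.72, 0.72, 0.72, 0.72, 0.72, 0.72, 0.5, 0.3],
)

```text
time_s: 14.1
eef_pos: [0.4112, 0.356, 0.0784]
eef_rot: [-0.0, 0.043, 0.999, 0.0]
wrist_force: [0.6, -0.4, 0.3]
opening: 0.31
grasp_force: 0.0
```

Emit:
play_rows(
  xyz=[
    [0, 0, 0],
    [0, 0, 0],
    [0, 0, 0],
    [0, 0, 0],
    [0, 0, 0],
    [0, 0, 0],
    [0, 0, 0],
    [0, 0, 0],
    [0, 0, 0],
    [0, 0, 0],
  ],
  rot=[
    [0, 0, 0],
    [0, 0, 0],
    [0, 0, 0],
    [0, 0, 0],
    [0, 0, 0],
    [0, 0, 0],
    [0, 0, 0],
    [0, 0, 0],
    [0, 0, 0],
    [0, 0, 0],
  ],
  grip=[0.15, 0.05, 0, 0, 0, 0, 0, 0, 0, 0],
)

```text
time_s: 15.35
eef_pos: [0.411, 0.3556, 0.078]
eef_rot: [-0.0, 0.043, 0.999, -0.0]
wrist_force: [-1.1, -3.2, 5.2]
opening: 0.128
grasp_force: 60.1
```

Emit:
play_rows(
  xyz=[
    [0, 0, -5],
    [0, 0, -16],
    [0, 0, -34],
    [0, 0, -55],
    [0, 0, -78],
    [0, 0, -100],
    [0, 0, -118],
    [0, 0, -130],
    [0, 0, -137],
    [0, 0, -140],
  ],
  rot=[
    [0, 0, 0],
    [0, 0, 0],
    [0, 0, 0],
    [0, 0, 0],
    [0, 0, 0],
    [0, 0, 0],
    [0, 0, 0],
    [0, 0, 0],
    [0, 0, 0],
    [0, 0, 0],
  ],
  grip=[0, 0, 0, 0, 0, 0, 0, 0, 0, 0],
)

```text
time_s: 16.6
eef_pos: [0.4109, 0.3556, 0.2178]
eef_rot: [-0.001, 0.043, 0.999, -0.0]
wrist_force: [-0.3, -0.6, -3.2]
opening: 0.125
grasp_force: 58.9
```

```bash
cat > cov.py <<'E'
from h import *; from bench import readout,vision
o=readout.get_obs();T=toolpose(o);print(o['time_s'],o['wrist_force'].round(1),o['opening'],(T[:3,3]*1000).round(1))
t=T[:3,3]
for n in ['top','wrist']:
    c=vision.camera(n); cv2.imwrite(f'pics/{n}_{o["time_s"]:.1f}.png',c['color'][:,:,::-1])
    P=cloud(c,c['extrinsics'] if n=='top' else T@c['hand_eye']);z=P[...,2]
    m=(abs(P[...,0]-t[0])<.07)&(abs(P[...,1]-t[1])<.06)&(abs(z-(t[2]-.028))<.007)
    print(n,'roof',rect(P,m) if m.sum()>20 else m.sum())
    if m.sum()>20:
        q=P[m]; A=np.c_[q[:,:2]-t[:2],np.ones(len(q))]; print(' plane slopes',np.linalg.lstsq(A,q[:,2],rcond=None)[0].round(4))
E
python3 cov.py; python3 - <<'E'
from h import *; from bench import readout
delta(toolpose(readout.get_obs()),[(475,170,218,-3.5),(538,-11.5,218,-2)])
E
```

```text
16.6 [-0.3 -0.6 -3.2] 0.12482062844070888 [410.9 355.6 217.8]
top roof ([411.6, 357.0, 76.6, 96.0, 84.9], 892, [np.float64(424.6), np.float64(342.7), np.float64(190.6)])
 plane slopes [0.0004 0.007  0.1905]
wrist roof ([410.3, 354.8, 74.6, 97.2, 84.9], 13537, [np.float64(384.4), np.float64(357.7), np.float64(190.2)])
 plane slopes [ 0.0054 -0.0056  0.1903]
target (475, 170, 218) d [ -79.9 -179.4   -0.6] rot [-0.0003 -0.0016 -0.0255]
target (538, -11.5, 218) d [-158.4 -354.8   -0.7] rot [-0.0002 -0.0016 -0.0516]
```

The cover is held level, with its rim at 140 mm, about 48 mm above the capacitor tops. Carrying it over.

Emit:
play_rows(
  xyz=[
    [-4, -8, 0],
    [-14, -32, 0],
    [-32, -72, 0],
    [-52, -116, 0],
    [-72, -161, 0],
    [-92, -206, 0],
    [-110, -246, 0],
    [-124, -278, 0],
    [-135, -302, 0],
    [-142, -318, 0],
  ],
  rot=[
    [0, 0, -0.005],
    [0, 0, -0.01],
    [0, 0, -0.016],
    [0, 0, -0.022],
    [0, 0, -0.028],
    [0, 0, -0.034],
    [0, 0, -0.04],
    [0, 0, -0.046],
    [0, 0, -0.05],
    [0, -0.0016, -0.054],
  ],
  grip=[0, 0, 0, 0, 0, 0, 0, 0, 0, 0],
)

```text
time_s: 17.95
eef_pos: [0.525, 0.025, 0.2171]
eef_rot: [-0.0, 0.017, 1.0, -0.0]
wrist_force: [-0.1, 0.4, -4.6]
opening: 0.129
grasp_force: 58.9
```

Emit:
play_rows(
  xyz=[
    [-6, -13, 0],
    [-11, -24, 0],
    [-14, -32, 0],
    [-16, -36, 0],
    [-16.5, -37, 0],
    [-16.5, -37, 0],
    [-16.5, -37, 0],
    [-16.5, -37, 0],
    [-16.5, -37, 0],
    [-16.5, -37, 0],
  ],
  rot=[
    [0, 0, 0],
    [0, 0, 0],
    [0, 0, 0],
    [0, 0, 0],
    [0, 0, 0],
    [0, 0, 0],
    [0, 0, 0],
    [0, 0, 0],
    [0, 0, 0],
    [0, 0, 0],
  ],
  grip=[0, 0, 0, 0, 0, 0, 0, 0, 0, 0],
)

```text
time_s: 19.2
eef_pos: [0.5403, -0.0108, 0.2176]
eef_rot: [0.0, 0.016, 1.0, 0.0]
wrist_force: [-0.7, 0.6, -2.4]
opening: 0.128
grasp_force: 58.9
```

```bash
python3 cov.py; python3 - <<'E'
from h import *; from bench import readout,vision
T=toolpose(readout.get_obs()); delta(T,[(538,-12,155,-1.85)])
c=vision.camera('wrist');P=cloud(c,T@c['hand_eye']);z=P[...,2]
print('amp visible',rect(P,(z>.06)&(z<.076)))
m=((z>.087)&(z<.099)&(P[...,0]>.59)).astype(np.uint8)
k,l,s,ce=cv2.connectedComponentsWithStats(m)
for i in range(1,k):
    if s[i,4]>60: print('cap',s[i,4],cv2.minEnclosingCircle(P[l==i][:,:2].astype(np.float32)*1000))
E
```

```text
19.2 [-0.7  0.6 -2.4] 0.12804703581020804 [540.3 -10.8 217.6]
top roof ([514.2, -8.5, 74.0, 42.9, 88.0], 583, [np.float64(509.6), np.float64(-8.6), np.float64(190.8)])
 plane slopes [ 0.0022 -0.0057  0.1909]
wrist roof ([539.7, -11.7, 74.4, 97.1, 88.0], 13541, [np.float64(513.8), np.float64(-11.0), np.float64(190.0)])
 plane slopes [ 0.0083 -0.0063  0.1902]
target (538, -12, 155) d [ 2.3 -1.2 62.6] rot [ 0.0001  0.0005 -0.0002]
amp visible ([572.7, -14.0, 270.6, 240.6, 88.2], 6655, [np.float64(516.3), np.float64(-13.5), np.float64(69.8)])
cap 281 ((610.721923828125, -83.25711059570312), 10.842617988586426)
cap 264 ((614.5357666015625, 53.42470169067383), 10.419342041015625)
```

Both cameras agree: the cover needs (−2.0, −1.2) mm in the world, and a 63 mm descent.

Emit:
play_rows(
  xyz=[
    [1, -0.6, 0],
    [2, -1.2, 4],
    [2, -1.2, 14],
    [2, -1.2, 28],
    [2, -1.2, 42],
    [2, -1.2, 53],
    [2, -1.2, 60],
    [2, -1.2, 62.5],
    [2, -1.2, 62.5],
    [2, -1.2, 62.5],
  ],
  rot=[
    [0, 0, 0],
    [0, 0, 0],
    [0, 0, 0],
    [0, 0, 0],
    [0, 0, 0],
    [0, 0, 0],
    [0, 0, 0],
    [0, 0, 0],
    [0, 0, 0],
    [0, 0, 0],
  ],
  grip=[0, 0, 0, 0, 0, 0, 0, 0, 0, 0],
)

```text
time_s: 20.6
eef_pos: [0.5387, -0.0121, 0.1556]
eef_rot: [0.001, 0.016, 1.0, -0.0]
wrist_force: [0.2, -1.0, -2.2]
opening: 0.13
grasp_force: 58.9
```

```bash
python3 cov.py; python3 - <<'E'
from h import *; from bench import readout,vision
T=toolpose(readout.get_obs())
c=vision.camera('wrist');P=cloud(c,T@c['hand_eye']);z=P[...,2]
print('amp visible',rect(P,(z>.06)&(z<.076)))
c=vision.camera('side');cv2.imwrite('pics/s9.png',cv2.resize(c['color'][130:290,200:420,::-1],None,fx=3,fy=3))
c=vision.camera('top');P=cloud(c,c['extrinsics']);z=P[...,2]
for n,u in [('L',(.645,.297)),('R',(.633,-.3007))]: print('foot',n,rect(P,(z>.015)&(z<.05)&(np.hypot(P[...,0]-u[0],P[...,1]-u[1])<.05)))
print('tin',rect(P,(z>.036)&(z<.06)&(np.hypot(P[...,0]-.48,P[...,1]+.339)<.05)))
E
```

```text
20.6 [ 0.2 -1.  -2.2] 0.1295079038838465 [538.7 -12.1 155.6]
top roof ([512.7, -10.0, 72.8, 43.2, 87.9], 505, [np.float64(506.9), np.float64(-8.8), np.float64(128.6)])
 plane slopes [ 0.0208 -0.0146  0.1293]
wrist roof ([537.8, -12.9, 74.4, 96.5, 88.0], 13536, [np.float64(512.2), np.float64(-12.1), np.float64(128.0)])
 plane slopes [ 0.0079 -0.0065  0.1282]
amp visible ([555.6, -13.8, 271.6, 206.9, 88.1], 10361, [np.float64(494.3), np.float64(-13.0), np.float64(69.9)])
foot L ([644.7, 297.3, 41.2, 42.7, 11.6], 275, [np.float64(644.7), np.float64(296.1), np.float64(34.9)])
foot R ([632.6, -300.7, 42.1, 43.0, 80.5], 279, [np.float64(631.2), np.float64(-300.3), np.float64(35.0)])
tin ([480.0, -336.9, 43.2, 43.6, 65.5], 303, [np.float64(480.3), np.float64(-336.1), np.float64(45.0)])
```

View pics/s9.png

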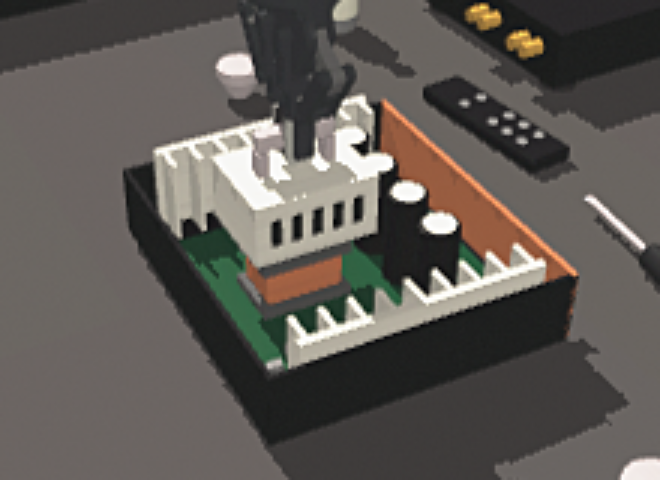

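The side crop shows the cover level and centred above the core at about (300,280), with a clear gap and well away from the capacitors. The gap is about 12.6 mm, so I trim it by 0.5 mm, settle and hand in.

Emit:
play_rows(
  xyz=[
    [0, 0, 0.5],
    [0, 0, 0.5],
    [0, 0, 0.5],
    [0, 0, 0.5],
    [0, 0, 0.5],
    [0, 0, 0.5],
    [0, 0, 0.5],
    [0, 0, 0.5],
    [0, 0, 0.5],
    [0, 0, 0.5],
  ],
  rot=[
    [0, 0, 0],
    [0, 0, 0],
    [0, 0, 0],
    [0, 0, 0],
    [0, 0, 0],
    [0, 0, 0],
    [0, 0, 0],
    [0, 0, 0],
    [0, 0, 0],
    [0, 0, 0],
  ],
  grip=[0, 0, 0, 0, 0, 0, 0, 0, 0, 0],
)

```text
time_s: 22.1
eef_pos: [0.5383, -0.012, 0.1546]
eef_rot: [0.0, 0.016, 1.0, 0.0]
wrist_force: [0.3, 0.3, -2.4]
opening: 0.126
grasp_force: 58.9
```

```bash
python3 -c "
from bench import readout,ctrl
o=readout.get_obs();print(o['time_s'],o['eef_pos'],o['grasp_force']);print(ctrl.hand_in())"
```

```text
22.1 [ 0.53831698 -0.01198073  0.15457687] 58.883695006370544
the job is handed in; nothing more can be done
None
```

I handed the job in at 22.1 s: the tin stands upright in the tray, the cover is held level and centred about 12 mm above the transformer, and both cone feet are where they were; no verdict came back.

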